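# Take a bracket off a sprung stock peg and rack it

### The arm

A 7-joint arm with a two-finger parallel gripper is mounted at the origin on the work surface. World frame = base frame: x ahead of the robot, y to its left, z up, the work surface at z = 0. Lengths are in m, angles in degrees, forces in N, time in s.
With the tool pointing down it reaches from about 0.425 to 0.875 m from the base axis. Payload 4.7 kg.
Tool frame: the origin (TCP) lies on the centre line of the jaws, within the pads' length; the fingertips stand 11 mm ahead of it and the grasp point (between the pads) lies 8 mm behind it (finger_overhang is the x of the fingertips in the tool frame, in m); x points along the fingers, z is the direction in which the jaws open and shut, and the axes are right-handed (so a half turn about x gives the same grasp; the last joint's range is limited). The gripper opens to 87 mm and grips with 3 to 60 N. Pads are 19 mm wide; open, the fingers measure 117 mm over their backs; the gripper's body (75 mm by 190 mm) begins 51 mm behind the grasp point.
Start: joints at [77.47, 18.392, -4.016, 83.108, 1.295, 78.541, -3.26], TCP at [0.15, -0.632, 0.234] pointing down, gripper open.
Joint ranges: [-163.93, 163.93], [-17.29, 119.83], [-79.2, 71.16], [3.27, 140.29], [-89.18, 269.18], [5.43, 117.66], [-154.24, 154.24]. Speed limits (degrees/s): [147.25, 147.25, 180, 180, 180, 180, 180].

### API

Orientations are given as [roll, pitch, yaw] about the fixed x, y, z axes, in that order (R = Rz(yaw) Ry(pitch) Rx(roll)).
In Python, from cell import get_obs, read_camera, sign_off, cut_out, finger_overhang gives the robot as it stands.
- The arm moves only by the tool servo_tool, never from a script. Its argument "rows" is one flat list of numbers, 5 for each row, row after row: the shift along the world's x, y, z in mm, then the turn about the world's z in degrees, then the closure, from 0 (fully open) to 1 (shut). A call has 1 to 10 rows; each row is the pose to reach, as a shift and turn from the pose commanded when the call began; what a row does not reach only later rows make up. A row lasts 1/12 s, in which the tool goes at most 41.7 mm and 7.16 degrees, less where a joint would pass 70% of its speed; a pose out of reach is approached as far as the arm can. A call with a gripper value outside its range is refused whole. The fingers move at their own pace and stop on an object; "force" is the grip in N (left out, the last holds). Time passes only in rows, so rows that repeat a pose let the fingers close. It gives the time, the measured TCP pose, the force and the opening at its end, in the units of the state.
- get_obs(): the state, without advancing time (a new reading comes with each control period).
- read_camera(name): name is "scene" or "side" or "wrist"; returns a dict with "frame" (400x640x3 uint8, blue, green, red), "range_z" (400x640 float32, m along the optical axis (not along the pixel's ray), 0 where there is no reading), "intrinsics" (3x3 intrinsics, pixels), "k1" (the pictures are not rectified: a ray, as slopes to the right and down, at radius r is drawn at 1 + k1 r^2 times it, then the intrinsics apply), "cam_to_world" (4x4, takes a point from camera to world coordinates); the wrist camera has in their place "tool_from_camera" (4x4, takes a point from camera to tool coordinates, whose origin is the TCP and whose axes are the tool frame's). Camera axes: x right, y down, z forward; pixel columns grow to the right and rows downward; lengths in m; the calibration is good to about 2 mm. A picture is of the moment at which its call begins: read the wrist's pose just before it.
- sign_off(): hands the job in, once; it reports no verdict.
Trained networks look in a picture, given as the dict that the camera call returned (one of the last four; its "shot" number tells which), for a name from the list of things; names that differ only in an ending like _2 or _b are one class to them, and where a whole thing is asked for, a point or a joint stands for the part that bears it (a point fixed in the world has none). Each returns a list of dicts, best first, with "score" (0 to 1); they miss things now and then, are a little off and sometimes report something else, mostly with a low value. They report only what shows in the picture. A call takes as long as a camera call. They do not tell look-alikes from the thing itself.
- cut_out(name, picture): "pixels" (400x640 bool, what is visible of it) and "extent" ([centre column, centre row, width, height] in pixels, round what is visible of it).
The state is a dict: "time_s": time; "qpos": joint angles; "joint_velocities": joint speeds; "effort": joint torques, N m; "tool_pos": TCP position; "tool_rot": TCP orientation; "force": force on the tool from outside, world axes, zero at the start; "wrist_torque": the same for the moment, N m; "grip_width": finger opening in m.
Only numpy, scipy, OpenCV 4.12 (cv2) and the standard library are available. Lean on these libraries where they do the work, as an engineer would, in place of code of your own. Each camera call takes 0.05 s, during which the arm holds its last target.

### The job

Take the hanging bracket plate off the stock stand: press the sprung keeper on the stand's peg down so that the plate can slide over it and off the free end of the peg, without forcing the plate against the keeper or leaning hard on the stand. Then stand the plate upright in the free middle slot of the kitting rack, let go, and leave everything else undisturbed.

Things in the scene. Friction and masses are not known exactly. Their poses are not given: they have to be found in the camera images.
- stand: fixed dark steel stock stand; base 110 x 150 x 12 mm, 30 mm square post at y = -30 to 0 mm, level peg along the stand's own +y. Origin on the table under the peg, z up. Peg 19 mm wide (x), 14 mm high, top 150 mm above the table, from y = -30 mm to the free end. An 11 mm wide slot down its middle holds the keeper. Only keeper and hung plate rise above the peg's top.
- peg_end (a point): middle of the peg's top edge at its free end: y = 145 mm, z = 150 mm of the stand, same axes. The plate leaves the peg here. More than 20 N between plate and stand, or more than 25 N between fingers and stand, is too much. Pushing the plate against the raised keeper only jams it.
- keeper (a joint): tilt of the sprung keeper, a 9 mm wide steel tongue in the slot. 0 = up; 0.36 = pressed level with the peg's top; 0.45 = lower stop. It pivots at its outer end and slopes up inwards to a blunt nose about 11 mm above the peg's top, 30 mm inwards of the pivot. Pressed near the nose it gives at about 2 N and is level at about 5 N; let go, it springs up. Level, it slides under the plate.
- peg_root (a point): point on the peg's top above the stand's origin, same axes. The keeper is clamped anywhere along the slot: the face of its nose lies between 51 and 102 mm from this point along y. That is not measured: see it, or feel it by sliding the plate gently out along the peg until it meets the nose. A fingertip wider than the slot comes to rest on the peg's top with the keeper level.
- bracket: loose aluminium plate, 8 mm thick (y), hung upright on the peg at y = 13 to 34 mm of the stand, axes along the stand's. Origin at the centre of its lower edge, z up. Lower part 70 mm wide (x), 70 high; above it a closed window 26 wide, z = 70 to 88 mm, for the peg (4 mm play in height), upper edge rounded; then a grip tab 50 wide, z = 88 to 130 mm. About 0.2 kg.
- rack: fixed grey kitting rack, base 100 x 110 x 6 mm on the table, origin under its centre, z up. Three parallel slots, open at both ends, run along its x, each 14 mm wide and 34 mm deep between walls 86 mm long whose tops are 40 mm above the table; slot centres at y = -32, 0 and +32 mm. The outer two hold smaller plates 66 mm tall; the middle one is free.
- slot (a point): centre of the floor of the rack's free middle slot, 6 mm above the table; axes as the rack's. The plate stands here with its origin at this point and its y across the slot (either way round).
- blank0: loose aluminium plate 60 x 8 x 66 mm in an outer slot of the rack; origin at the centre of its lower edge; leave alone
- blank1: the same in the other outer slot; leave alone
- offcut: loose profile offcut 110 x 30 x 30 mm on the table; origin centre of underside; leave alone
- angle: loose painted angle 60 x 50 x 55 mm on the table; origin centre of its foot; leave alone
- bush: loose steel bush, 44 mm across, 25 mm high; leave alone
- oil: loose bottle, 48 mm across, 110 mm high; leave alone
- spanner: loose spanner lying on the table; leave alone
- carton: loose carton 100 x 70 x 50 mm; leave alone
Mind the look-alikes: they are no part of the job. What is shaped like the rack but white is not meant.

How it is judged:
By the outcome, as a careful person would: the job done as asked, in the order asked, and still so for the second after the job is handed in, with the robot touching nothing.
It also fails if it takes over 61 s, if anything falls off the work surface, if the arm or the gripper's body presses on something with over 40 N, if the wrist force passes 120 N, or if a joint passes its speed limit or range.

## Working session

There is one attempt and no reset: what is moved stays moved. The work goes in short steps, Python scripts to look and compute and a tool call to move; the robot and the scene stay as the last step left them, time stands still between calls to the robot, and variables do not carry over. Pictures are saved under pics/ and viewed, and the job is handed in when it is done.

Besides the shell and the picture viewer there is one more tool, called in YAML: its name, and indented under it one key for each argument. servo_tool: Moves the arm, as the interface text tells. Its arguments: {"type":"object","properties":{"rows":{"type":"array"},"force":{"type":"number"}},"required":["rows"]}

```bash
ls; mkdir -p pics; python3 - <<'E'
from cell import *
import cv2,pickle
print(get_obs())
for n in ["scene","side","wrist"]:
    p=read_camera(n); cv2.imwrite(f"pics/{n}0.png",p["frame"]); pickle.dump(p,open(f"{n}0.pkl","wb"))
    print(n,p["intrinsics"].tolist(),p["k1"],p.get("cam_to_world",p.get("tool_from_camera")))
print(finger_overhang)
E
```

```text
pics
{'time_s': 0.0, 'qpos': array([77.46998049, 18.44005469, -4.01591676, 83.1758293 ,  1.2951665 ,
       78.53951994, -3.26017234]), 'joint_velocities': array([-0.01985125,  0.02353057,  0.11742954, -0.01225405, -0.00393519,
        0.04957892, -0.04767921]), 'effort': array([-5.73328562e-04, -4.91291463e+01, -4.04273076e-01, -3.12535286e+01,
       -6.39813929e-02,  4.36455267e-02,  1.65322999e-04]), 'tool_pos': array([ 0.14978216, -0.63195892,  0.23244213]), 'tool_rot': array([-177.00294798,   89.88969934,  106.33706826]), 'force': array([-0.45399322,  0.01088481, -0.87154018]), 'wrist_torque': array([ 0.0092043 ,  0.02503331, -0.0087556 ]), 'grip_width': 0.0870651810653791}
scene [[366.1923583757721, 0.0, 325.58522071660764], [0.0, 366.1923583757721, 195.5309988602552], [0.0, 0.0, 1.0]] -0.02804508480525965 [[ 0.79903616  0.30934806 -0.51560157  0.93752939]
 [ 0.60127605 -0.41519782  0.68269897 -0.56035961]
 [-0.00288505 -0.85552004 -0.51776166  0.54695708]
 [ 0.          0.          0.          1.        ]]
side [[406.5150760651756, 0.0, 321.8152951914227], [0.0, 406.5150760651756, 204.48442936701804], [0.0, 0.0, 1.0]] -0.00548218704253146 [[ 0.98169314 -0.12263721  0.14573501  0.33307024]
 [-0.19045847 -0.64023081  0.74419761 -0.87261621]
 [ 0.00203773 -0.75833015 -0.65186749  0.88778259]
 [ 0.          0.          0.          1.        ]]
wrist [[333.0973826029819, 0.0, 324.85105113921543], [0.0, 333.0973826029819, 201.22759510995778], [0.0, 0.0, 1.0]] -0.062096211470802055 [[-1.51990263e-03 -2.98038175e-01  9.54552741e-01 -1.52122958e-01]
 [ 2.62572267e-05 -9.54553855e-01 -2.98038481e-01  8.20743650e-02]
 [ 9.99998845e-01 -4.27925563e-04  1.45865457e-03  6.55123182e-05]
 [ 0.00000000e+00  0.00000000e+00  0.00000000e+00  1.00000000e+00]]
0.011
```

View pics/scene0.png

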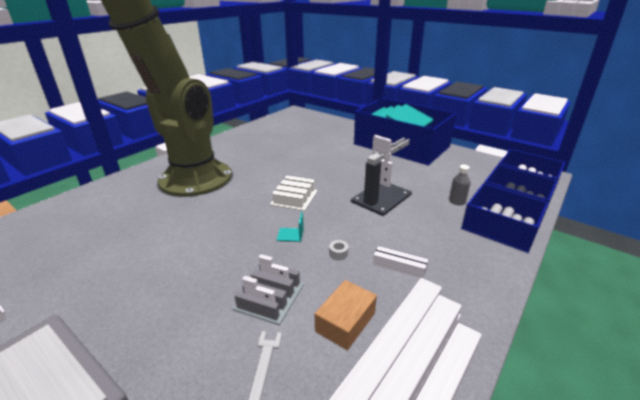

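View pics/side0.png

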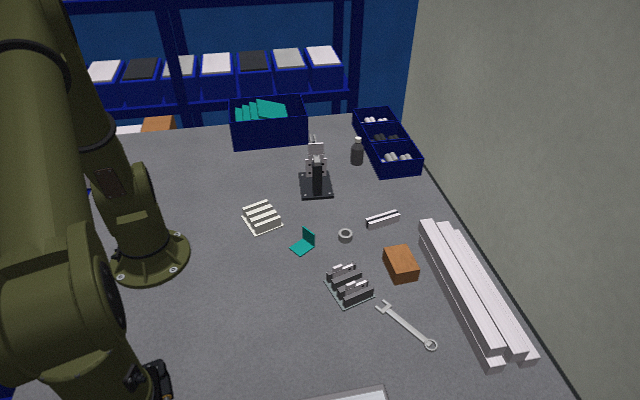

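View pics/wrist0.png

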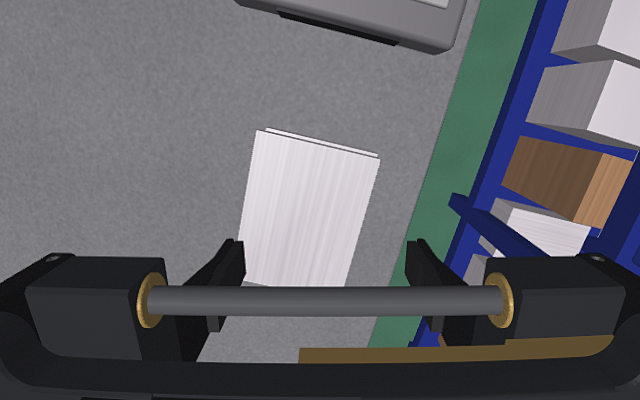

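The stand is at scene (380,185) and side (316,175). The grey rack is at scene (268,287) and side (350,285). The white look-alike is at scene (293,192).

```bash
cat > h.py <<'E'
import numpy as np,cv2,pickle
from scipy.spatial.transform import Rotation as Ro
def cloud(p,T=None):
    T=p.get("cam_to_world") if T is None else T
    K=p["intrinsics"];k=p["k1"]
    v,u=np.mgrid[:400,:640].astype(float)
    pts=np.stack([u.ravel(),v.ravel()],1)[:,None]
    r=cv2.undistortPoints(pts,K,np.array([k,0,0,0.]))[:,0]
    z=p["range_z"].ravel()
    P=np.stack([r[:,0]*z,r[:,1]*z,z],1)
    return (P@T[:3,:3].T+T[:3,3]).reshape(400,640,3)
def proj(p,X,T=None):
    T=p.get("cam_to_world") if T is None else T
    Ti=np.linalg.inv(T); X=np.atleast_2d(X)
    c=X@Ti[:3,:3].T+Ti[:3,3]
    s=c[:,:2]/c[:,2:]; r2=(s**2).sum(1,keepdims=True)
    s=s*(1+p["k1"]*r2); K=p["intrinsics"]
    return s*[K[0,0],K[1,1]]+K[:2,2]
def wristT(p,o):
    T=np.eye(4);T[:3,:3]=Ro.from_euler('xyz',o["tool_rot"],degrees=True).as_matrix();T[:3,3]=o["tool_pos"]
    return T@p["tool_from_camera"]
E
python3 - <<'E'
from cell import *
from h import *
for n in ["scene","side"]:
    p=read_camera(n);pickle.dump(p,open(n+"1.pkl","wb"))
    C=cloud(p); out={}
    for t in ["stand","bracket","rack","keeper","blank0","offcut","angle","bush","oil","spanner","carton"]:
        for r in cut_out(t,p)[:3]:
            m=r["pixels"]&(p["range_z"]>0)
            q=C[m]
            print(n,t,round(r["score"],2),np.round(r["extent"]).tolist(),m.sum(),np.round(np.median(q,0),3),np.round(np.percentile(q[:,2],95),3) if len(q) else 0)
            out.setdefault(t,[]).append(r)
    pickle.dump(out,open(n+"1c.pkl","wb"))
E
```

```text
scene stand 0.68 [400.0, 263.0, 54.0, 27.0] 1079 [0.708 0.008 0.026] 0.031
scene stand 0.63 [383.0, 177.0, 66.0, 79.0] 1865 [0.538 0.195 0.015] 0.15
scene bracket 0.64 [382.0, 177.0, 61.0, 76.0] 1904 [0.538 0.195 0.014] 0.149
scene bracket 0.6 [384.0, 162.0, 23.0, 51.0] 624 [0.541 0.217 0.145] 0.189
scene rack 0.92 [294.0, 194.0, 45.0, 36.0] 1099 [0.346 0.075 0.033] 0.041
scene rack 0.82 [267.0, 297.0, 71.0, 52.0] 2207 [ 0.562 -0.23   0.03 ] 0.04
scene blank0 0.73 [258.0, 288.0, 32.0, 29.0] 371 [ 0.54  -0.252  0.054] 0.072
scene blank0 0.62 [276.0, 269.0, 28.0, 20.0] 408 [ 0.52  -0.19   0.052] 0.072
scene offcut 0.88 [401.0, 263.0, 52.0, 31.0] 1004 [0.708 0.008 0.027] 0.031
scene offcut 0.16 [267.0, 366.0, 35.0, 68.0] 868 [ 0.632 -0.326  0.007] 0.009
scene angle 0.61 [289.0, 229.0, 29.0, 24.0] 382 [ 0.44  -0.043  0.005] 0.053
scene bush 0.89 [339.0, 250.0, 20.0, 18.0] 296 [ 0.575 -0.035  0.019] 0.025
scene oil 0.63 [457.0, 185.0, 20.0, 45.0] 591 [0.712 0.341 0.053] 0.106
scene spanner 0.87 [266.0, 365.0, 29.0, 68.0] 788 [ 0.636 -0.332  0.007] 0.009
scene carton 0.97 [347.0, 316.0, 62
[... 399 characters left out ...]
0.252  0.054] 0.073
side blank0 0.66 [340.0, 270.0, 19.0, 13.0] 157 [ 0.515 -0.193  0.055] 0.074
side offcut 0.74 [381.0, 220.0, 34.0, 22.0] 466 [0.698 0.007 0.028] 0.033
side angle 0.58 [303.0, 240.0, 26.0, 29.0] 398 [ 0.445 -0.038  0.007] 0.053
side bush 0.64 [345.0, 235.0, 14.0, 18.0] 158 [ 0.568 -0.04   0.02 ] 0.027
side oil 0.81 [356.0, 151.0, 13.0, 29.0] 303 [0.701 0.341 0.057] 0.107
side spanner 0.61 [405.0, 324.0, 61.0, 52.0] 536 [ 0.648 -0.358  0.007] 0.01
side spanner 0.56 [342.0, 269.0, 22.0, 20.0] 211 [ 0.516 -0.192  0.053] 0.073
side carton 0.89 [399.0, 264.0, 38.0, 42.0] 1128 [ 0.684 -0.196  0.049] 0.053
side carton 0.34 [315.0, 168.0, 35.0, 64.0] 1007 [0.519 0.188 0.014] 0.149
```

```bash
python3 - <<'E'
from h import *
ps={n:pickle.load(open(n+"1.pkl","rb")) for n in ["scene","side"]}
for n,p in ps.items():
    C=cloud(p).reshape(-1,3); 
    S=C[(abs(C[:,0]-.53)<.15)&(abs(C[:,1]-.22)<.17)]
    for nm,lo,hi in [("base",.007,.02),("peg",.14,.156),("tab",.165,.20)]:
        q=S[(S[:,2]>lo)&(S[:,2]<hi)]
        if nm=="base": q=q[np.hypot(q[:,0]-.53,q[:,1]-.2)<.12]
        r=cv2.minAreaRect(q[:,:2].astype(np.float32)*1000)
        print(n,nm,len(q),r)
    S=C[(abs(C[:,0]-.53)<.12)&(abs(C[:,1]+.225)<.12)]
    for nm,lo,hi in [("rbase",.003,.010),("walls",.036,.044),("tops",.068,.08)]:
        q=S[(S[:,2]>lo)&(S[:,2]<hi)]
        q=q[np.hypot(q[:,0]-.53,q[:,1]+.22)<.085]
        r=cv2.minAreaRect(q[:,:2].astype(np.float32)*1000)
        print(n,nm,len(q),r)
im=[]
for n,c in [("scene",(383,165,70)),("scene",(268,285,60)),("side",(316,165,50)),("side",(350,287,50))]:
    u,v,w=c; im.append(cv2.resize(ps[n]["frame"][v-w:v+w,u-w:u+w],(300,300),interpolation=cv2.INTER_CUBIC))
cv2.imwrite("pics/crop1.png",np.vstack([np.hstack(im[:2]),np.hstack(im[2:])]))
E
```

```text
scene base 822 ((530.82861328125, 241.39224243164062), (151.43467712402344, 110.72819519042969), 84.21244049072266)
scene peg 312 ((525.6942138671875, 259.7192077636719), (53.55088806152344, 177.21458435058594), 4.330021381378174)
scene tab 200 ((527.0671997070312, 220.45668029785156), (10.999268531799316, 51.95604705810547), 84.77369689941406)
scene rbase 448 ((537.298583984375, -217.23492431640625), (100.54286193847656, 111.67572021484375), 16.144882202148438)
scene walls 1023 ((537.366455078125, -217.61358642578125), (86.99388122558594, 106.675537109375), 15.890783309936523)
scene tops 115 ((519.612060546875, -222.0141143798828), (26.476411819458008, 74.32949829101562), 17.94961929321289)
side base 553 ((532.9478759765625, 219.38265991210938), (184.4523162841797, 206.3604278564453), 36.68150329589844)
side peg 139 ((521.3790893554688, 260.853271484375), (50.798362731933594, 180.6217803955078), 3.240546226501465)
side tab 128 ((525.1928100585938, 218.50999450683594), (49.05893325805664, 14.969212532043457), 0.030618710443377495)
side rbase 307 ((529.1798095703125, -231.8227081298828), (138.12997436523438, 164.01309204101562), 82.56612396240234)
side walls 577 ((534.61962890625, -217.29067993164062), (86.50121307373047, 106.18778991699219), 15.986085891723633)
side tops 71 ((516.90771484375, -222.89443969726562), (27.013578414916992, 74.41314697265625), 18.104646682739258)
```

View pics/crop1.png

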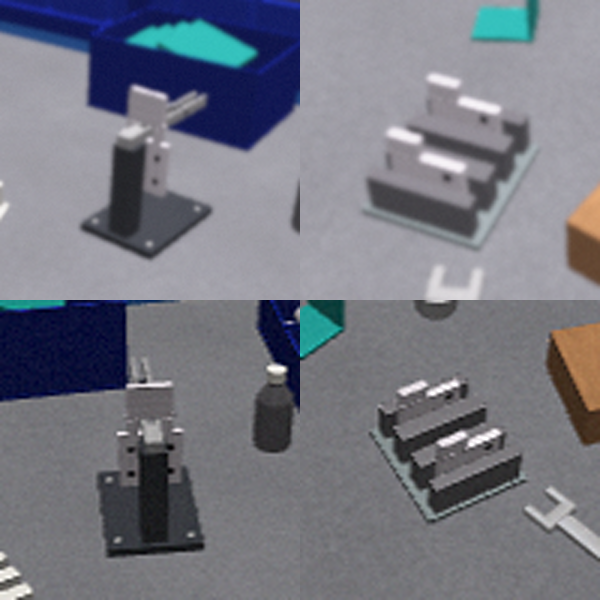

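```bash
python3 - <<'E'
from h import *
from cell import get_obs
o=get_obs();R=Ro.from_euler('xyz',o["tool_rot"],degrees=True).as_matrix();print(R.round(3))
th=np.radians(-5.5);c,s=np.cos(th),np.sin(th)
for n in ["scene","side"]:
    p=pickle.load(open(n+"1.pkl","rb"));C=cloud(p).reshape(-1,3)
    d=C[:,:2]-[.514,.205]
    L=np.c_[d[:,0]*c+d[:,1]*s,-d[:,0]*s+d[:,1]*c,C[:,2]]*1000
    m=(abs(L[:,0])<30)&(L[:,1]>-60)&(L[:,1]<190)&(L[:,2]>138)&(L[:,2]<170)
    q=L[m];
    for y in range(-40,180,10):
        k=q[(q[:,1]>=y)&(q[:,1]<y+10)]
        if len(k): print(n,y,len(k),"x",k[:,0].min().round(),k[:,0].max().round(),np.median(k[:,0]).round(1),"z",np.percentile(k[:,2],[5,50,95]).round())
# bin
p=pickle.load(open("scene1.pkl","rb"));C=cloud(p).reshape(-1,3)
m=(C[:,2]>.06)&(C[:,2]<.4)&(C[:,1]>.38)&(C[:,1]<.75)&(C[:,0]<.7)&(C[:,0]>.2)
print(np.percentile(C[m],[0,2,10,50,90,98,100],axis=0).round(3))
E
```

```text
[[-0.     0.973  0.231]
 [-0.     0.231 -0.973]
 [-1.    -0.     0.   ]]
scene -40 15 x 5.0 23.0 15.8 z [139. 144. 150.]
scene -30 37 x 1.0 23.0 12.9 z [139. 146. 151.]
scene -20 20 x 5.0 23.0 19.7 z [141. 150. 151.]
scene -10 23 x 2.0 22.0 17.2 z [141. 149. 151.]
scene 0 16 x 4.0 21.0 19.5 z [138. 149. 152.]
scene 10 130 x -14.0 30.0 8.2 z [142. 157. 169.]
scene 20 4 x 5.0 20.0 5.9 z [142. 144. 147.]
scene 40 2 x 20.0 20.0 20.3 z [144. 145. 146.]
scene 50 9 x 18.0 22.0 20.6 z [140. 145. 150.]
scene 60 22 x 10.0 21.0 15.5 z [142. 151. 160.]
scene 70 10 x 9.0 21.0 19.0 z [139. 148. 157.]
scene 80 19 x 4.0 21.0 16.9 z [140. 148. 152.]
scene 90 15 x 4.0 22.0 18.4 z [141. 148. 151.]
scene 100 15 x 1.0 20.0 18.1 z [140. 148. 151.]
scene 110 16 x 2.0 20.0 16.4 z [140. 147. 151.]
scene 120 12 x 2.0 20.0 15.1 z [142. 146. 150.]
scene 130 18 x 2.0 19.0 10.9 z [140. 148. 151.]
scene 140 10 x -2.0 19.0 10.1 z [140. 146. 150.]
side -40 12 x 1.0 20.0 10.9 z [139. 144. 152.]
side -30 23 x -4.0 21.0 8.1 z [139. 147. 152.]
side -20 15 x -4.0 19.0 9.1 z [139. 150. 153.]
side -10 11 x 0.0 17.0 10.0 z [142. 150. 154.]
side 0 12 x -15.0 27.0 5.6 z [149. 150. 169.]
side 10 90 x -18.0 28.0 5.1 z [141. 158. 169.]
side 20 1 x -1.0 -1.0 -0.5 z [140. 140. 140.]
side 80 3 x 1.0 14.0 4.3 z [151. 152. 152.]
side 90 9 x -2.0 18.0 5.1 z [149. 149. 152.]
side 100 6 x -1.0 16.0 12.3 z [145. 149. 151.]
side 110 4 x -0.0 13.0 6.4 z [149. 150. 153.]
side 120 3 x -3.0 14.0 14.1 z [148. 149. 151.]
side 130 8 x -3.0 15.0 6.2 z [141. 149. 153.]
side 140 3 x -2.0 12.0 12.0 z [142. 147. 148.]
[[0.25  0.514 0.06 ]
 [0.255 0.517 0.063]
 [0.274 0.519 0.073]
 [0.423 0.559 0.109]
 [0.55  0.716 0.128]
 [0.552 0.72  0.132]
 [0.554 0.725 0.135]]
```

servo_tool:
  rows: [35,25,15,-2,0,70,50,30,-4,0,105,75,45,-6,0,140,100,60,-8,0,175,125,75,-10,0,210,150,90,-12,0,245,175,100,-14,0,280,200,110,-16,0,315,240,110,-18,0,345,275,110,-19,0]

```text
time_s: 2.18
tool_pos: [0.4674, -0.3879, 0.3431]
tool_rot: [53.3, 89.9, -42.5]
force: [0.7, -1.3, -1.0]
grip_width: 0.0873
```

servo_tool:
  rows: [10,40,0,0,0,20,80,0,0,0,30,120,0,0,0,40,160,0,0,0,50,200,0,0,0,60,240,0,0,0,65,280,0,0,0,60,320,0,0,0,55,360,0,0,0,50,400,0,0,0]

```text
time_s: 3.02
tool_pos: [0.5152, 0.0131, 0.3421]
tool_rot: [54.6, 90.0, -41.1]
force: [-0.1, -0.2, 0.2]
grip_width: 0.0871
```

servo_tool:
  rows: [0,40,0,0,0,-5,80,0,0,0,-10,120,-10,0,0,-15,150,-15,0,0,-15,160,-20,0,0,-15,160,-20,0,0,-15,160,-20,0,0,-15,160,-20,0,0,-15,160,-20,0,0]

```text
time_s: 3.77
tool_pos: [0.5016, 0.1687, 0.3222]
tool_rot: [32.3, 90.0, -63.6]
force: [-0.0, -0.2, 0.3]
grip_width: 0.087
```

```bash
cat > look.py <<'E'
import sys
from cell import *
from h import *
o=get_obs(); p=read_camera("wrist"); n=sys.argv[1]
pickle.dump((o,p),open(n+".pkl","wb")); cv2.imwrite(f"pics/{n}.png",p["frame"])
R=Ro.from_euler('xyz',o["tool_rot"],degrees=True).as_matrix()
print(o["time_s"],o["tool_pos"].round(4),"jaw",np.degrees(np.arctan2(R[1,2],R[0,2])).round(2),o["force"].round(2),o["grip_width"],o["qpos"].round(0))
E
python3 look.py w1
```

```text
3.7667 [0.5016 0.1687 0.3222] jaw -95.88 [-0.01 -0.21  0.25] 0.08704231383213705 [  18.    4.  -42.   91.    3.   86. -119.]
```

View pics/w1.png

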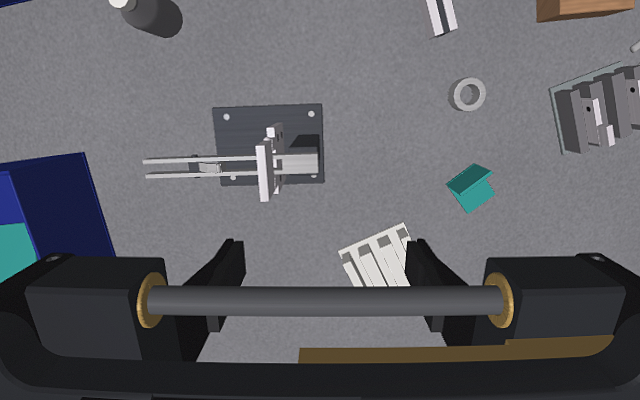

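The peg runs left in the wrist image: plate tab at (264,173), keeper nose near (222,168), peg end near (145,168).

```bash
python3 - <<'E'
from h import *
o,p=pickle.load(open("w1.pkl","rb"));T=wristT(p,o);C=cloud(p,T)
I=cv2.resize(p["frame"][90:220,120:340],None,fx=3.6,fy=3.6,interpolation=cv2.INTER_CUBIC);cv2.imwrite("pics/w1c.png",I)
L=C.reshape(-1,3)
q=L[(abs(L[:,2]-.012)<.004)&(abs(L[:,0]-.53)<.12)&(abs(L[:,1]-.23)<.12)]
print("base",cv2.minAreaRect(q[:,:2].astype(np.float32)*1000),np.median(q[:,2]))
q=L[(abs(L[:,2]-.150)<.003)&(abs(L[:,0]-.53)<.05)&(L[:,1]>.27)&(L[:,1]<.39)]
print("peg",cv2.minAreaRect(q[:,:2].astype(np.float32)*1000),np.median(q[:,2]))
q=L[(L[:,2]>.17)&(L[:,2]<.2)&(abs(L[:,0]-.53)<.05)&(abs(L[:,1]-.22)<.05)]
print("tab",cv2.minAreaRect(q[:,:2].astype(np.float32)*1000),np.percentile(q[:,2],98))
for v in range(158,182,2):
    print(v,[f"{C[v,u,1]*1000:.0f},{C[v,u,2]*1000:.0f}" for u in range(180,246,4)])
E
```

```text
base ((528.0554809570312, 243.20510864257812), (149.87448120117188, 110.80648803710938), 85.70207977294922) 0.012786067162022269
peg ((533.0548095703125, 308.7434997558594), (78.71876525878906, 22.61343765258789), 86.1174545288086) 0.1503695513636673
tab ((526.4144287109375, 220.00135803222656), (8.4032564163208, 49.965667724609375), 84.9649658203125) 0.1939203626201437
158 ['308,151', '304,150', '300,151', '295,152', '292,150', '288,150', '284,151', '280,151', '276,150', '272,150', '268,150', '264,152', '260,150', '256,150', '252,151', '248,151', '244,151']
160 ['308,152', '304,151', '301,149', '296,151', '292,152', '160,474', '284,152', '280,151', '277,150', '272,151', '268,151', '264,151', '260,151', '257,150', '253,151', '249,150', '281,12']
162 ['377,2', '372,0', '302,148', '298,149', '294,148', '289,149', '343,0', '336,2', '331,1', '325,1', '268,153', '265,149', '303,14', '298,13', '292,13', '286,14', '281,12']
164 ['378,2', '372,1', '302,149', '298,149', '294,148', '290,149', '283,156', '278,159', '274,158', '270,160', '267,157', '266,149', '305,11', '299,12', '293,13', '287,1
[... 765 characters left out ...]
312,151', '308,150', '304,150', '299,152', '295,152', '291,150', '288,150', '283,150', '279,151', '275,152', '271,151', '267,150', '263,152', '259,150', '255,150', '251,151', '247,151']
176 ['312,151', '308,150', '304,151', '300,150', '296,151', '291,151', '287,152', '341,0', '335,1', '328,2', '319,12', '313,13', '308,12', '301,14', '296,13', '290,12', '284,14']
178 ['384,-1', '377,1', '371,1', '364,3', '360,-0', '353,2', '348,-1', '341,2', '336,-0', '330,-1', '319,13', '314,12', '308,12', '302,14', '296,13', '290,14', '285,12']
180 ['384,0', '378,1', '372,-1', '366,1', '360,1', '354,1', '348,0', '342,1', '336,1', '330,2', '320,13', '314,13', '308,15', '303,13', '297,13', '291,13', '286,13']
```

View pics/w1c.png

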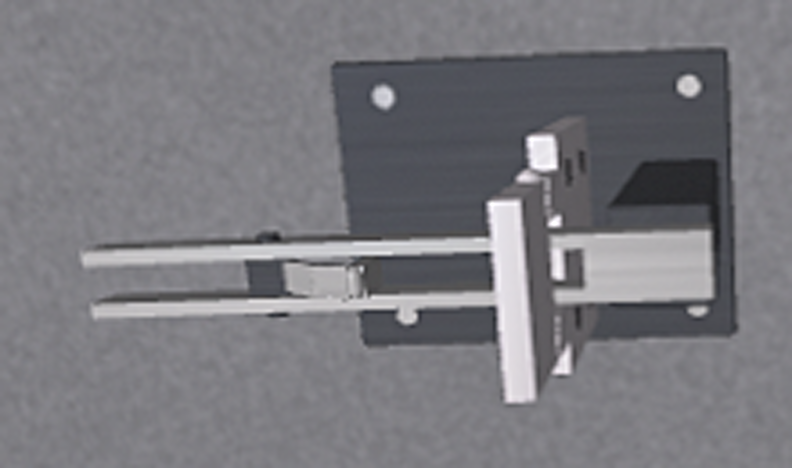

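servo_tool:
  rows: [15,25,-20,1.5,0.54,25,51,-40,1.5,0.54,25,51,-60,1.5,0.54,25,51,-85,1.5,0.54,25,51,-85,1.5,0.54,25,51,-85,1.5,0.54,25,51,-85,1.5,0.54,25,51,-85,1.5,0.54]
  force: 10

```text
time_s: 4.48
tool_pos: [0.5269, 0.2219, 0.239]
tool_rot: [105.5, 89.8, 11.2]
force: [-0.3, -0.1, -0.0]
grip_width: 0.0439
```

```bash
python3 look.py w2; python3 - <<'E'
from h import *
o,p=pickle.load(open("w2.pkl","rb"));T=wristT(p,o);C=cloud(p,T);L=C.reshape(-1,3)
q=L[(L[:,2]>.17)&(L[:,2]<.197)&(abs(L[:,0]-.53)<.035)&(abs(L[:,1]-.22)<.012)]
print("tab",cv2.minAreaRect(q[:,:2].astype(np.float32)*1000),np.percentile(q[:,2],98))
q=L[(abs(L[:,2]-.150)<.003)&(abs(L[:,0]-.53)<.05)&(L[:,1]>.29)&(L[:,1]<.39)]
print("peg",cv2.minAreaRect(q[:,:2].astype(np.float32)*1000),np.median(q[:,2]))
q=L[(L[:,2]>.153)&(L[:,2]<.165)&(abs(L[:,0]-.53)<.03)&(L[:,1]>.24)&(L[:,1]<.34)]
print("keeper",np.percentile(q,[1,5,50,95,99],axis=0).round(4))
E
```

```text
4.4833 [0.5269 0.2219 0.239 ] jaw -94.24 [-0.32 -0.1  -0.03] 0.04394591571458719 [  13.   13.  -44.   93.    9.   78. -127.]
tab ((526.728271484375, 220.69573974609375), (7.9290995597839355, 49.84381866455078), 85.76069641113281) 0.19402609196985
peg ((533.1455688476562, 318.77532958984375), (58.35746383666992, 22.81424331665039), 86.28313446044922) 0.15037788882814765
keeper [[0.5258 0.2662 0.1533]
 [0.5267 0.2666 0.1538]
 [0.5309 0.2749 0.1585]
 [0.5349 0.2849 0.1618]
 [0.5353 0.2862 0.1623]]
```

View pics/w2.png

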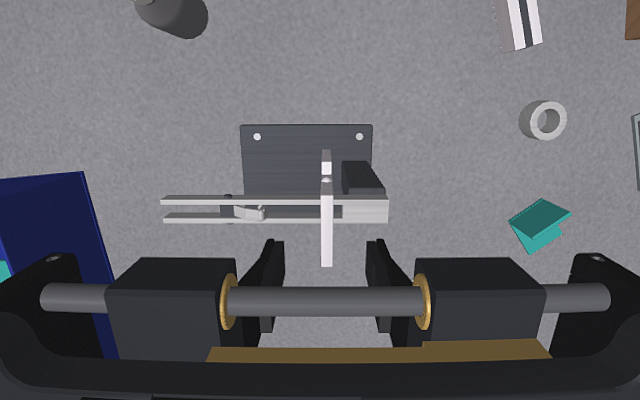

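The plate tab is at (326,215), between the two fingers. The keeper is at (248,212) with its nose facing the plate.

servo_tool:
  rows: [0,-1,-30,0,0.54,0,-1,-62,0,0.54,0,-1,-62,0,0.54,0,-1,-62,0,0.54,0,-1,-62,0,1,0,-1,-62,0,1,0,-1,-62,0,1,0,-1,-62,0,1,0,-1,-62,0,1,0,-1,-62,0,1]
  force: 10

```text
time_s: 5.37
tool_pos: [0.5259, 0.2211, 0.1754]
tool_rot: [92.2, 90.0, -1.9]
force: [0.9, -1.7, 1.1]
grip_width: 0.008
```

```bash
python3 look.py w3
```

```text
5.3667 [0.5259 0.2211 0.1754] jaw -94.16 [ 0.93 -1.72  1.1 ] 0.008021199085510118 [  12.   15.  -43.   98.   11.   71. -128.]
```

View pics/w3.png

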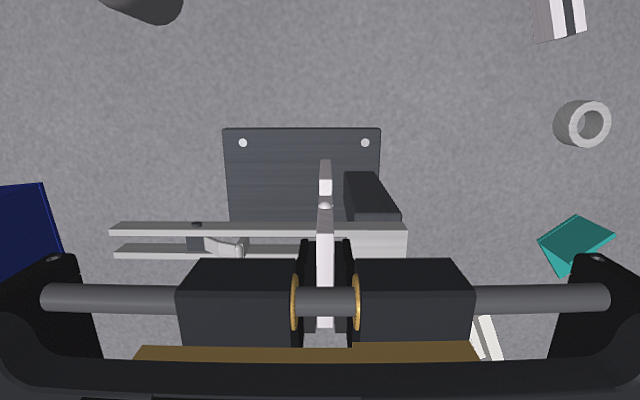

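servo_tool:
  rows: [0,0,1,0,1,0.5,6,1,0,1,1,14,1,0,1,1.5,22,1,0,1,2,30,1,0,1,2.5,35,1,0,1,2.5,35,1,0,1,2.5,35,0,0,1,2.5,35,0,0,1]

```text
time_s: 6.17
tool_pos: [0.5281, 0.2572, 0.1754]
tool_rot: [174.4, 89.9, 80.3]
force: [-0.6, 1.4, 0.2]
grip_width: 0.0079
```

```bash
python3 look.py w4
```

```text
6.1667 [0.5281 0.2572 0.1754] jaw -94.11 [-0.65  1.44  0.2 ] 0.007873463365065905 [   8.   18.  -44.   96.   13.   72. -132.]
```

View pics/w4.png

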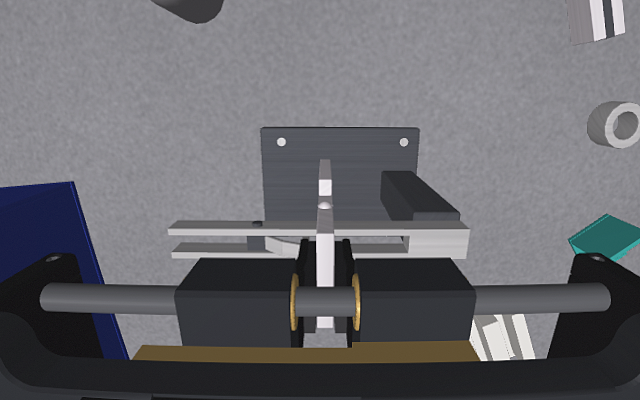

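The plate is now just inward of the keeper nose at about (290,243). Next I open around the tab, keeping the fingertips above the nose.

servo_tool:
  rows: [0,0,0,0,0.88,0,0,0,0,0.88,0,0,2,0,0.68,0,0,2,0,0.68,0,0,2,0,0.68,0,0,2,0,0.68,0,0,2,0,0.68]

```text
time_s: 6.8
tool_pos: [0.5282, 0.2559, 0.1769]
tool_rot: [-8.0, 90.0, -102.2]
force: [1.1, 0.3, 0.1]
grip_width: 0.0268
```

```bash
python3 look.py w5;python3 - <<'E'
from h import *
o,p=pickle.load(open("w5.pkl","rb"));T=wristT(p,o);C=cloud(p,T);L=C.reshape(-1,3)
q=L[(L[:,2]>.153)&(L[:,2]<.163)&(abs(L[:,0]-.53)<.03)&(L[:,1]>.262)&(L[:,1]<.34)]
print("keeper",len(q),np.percentile(q,[1,5,50,95,99],axis=0).round(4))
E
```

```text
6.8 [0.5282 0.2559 0.1769] jaw -94.17 [1.08 0.26 0.15] 0.026841324436557703 [   8.   18.  -44.   95.   13.   72. -132.]
keeper 248 [[0.5259 0.2663 0.153 ]
 [0.5268 0.2667 0.1534]
 [0.5321 0.2807 0.1566]
 [0.5351 0.286  0.1618]
 [0.5354 0.2868 0.1625]]
```

View pics/w5.png

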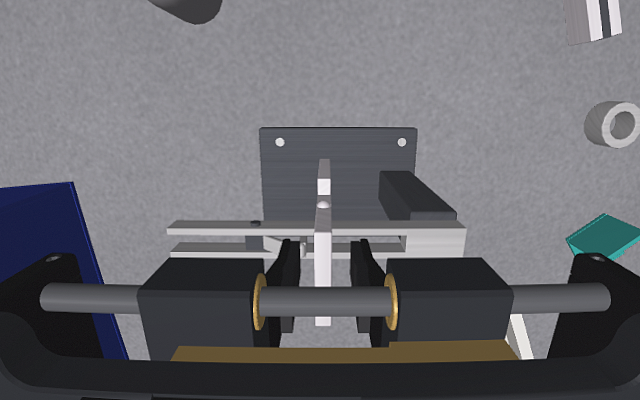

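servo_tool:
  rows: [1,1.5,0,0,0.68,1,1.5,-3,0,0.68,1,1.5,-6,0,0.68,1,1.5,-9,0,0.68,1,1.5,-11,0,0.68,1,1.5,-13,0,0.68,1,1.5,-13,0,0.68]

```text
time_s: 7.43
tool_pos: [0.5295, 0.2568, 0.1639]
tool_rot: [10.6, 89.9, -83.6]
force: [-0.1, -2.8, 4.4]
grip_width: 0.0279
```

servo_tool:
  rows: [0,0,-1,0,0.68,0,0,-1.5,0,0.68,0,0,-1.5,0,0.68]

```text
time_s: 7.68
tool_pos: [0.5296, 0.2569, 0.1628]
tool_rot: [25.0, 89.9, -69.1]
force: [-0.7, -3.9, 6.1]
grip_width: 0.0283
```

servo_tool:
  rows: [0,0,-1,0,0.68,0,0,-1.5,0,0.68,0,0,-1.5,0,0.68]

```text
time_s: 7.93
tool_pos: [0.5296, 0.2566, 0.1616]
tool_rot: [18.9, 89.9, -75.3]
force: [-0.7, -3.3, 6.8]
grip_width: 0.0281
```

```bash
python3 look.py w6
```

```text
7.9333 [0.5296 0.2566 0.1616] jaw -94.2 [-0.7  -3.33  6.78] 0.028059951047208827 [   8.   19.  -44.   96.   14.   71. -133.]
```

View pics/w6.png

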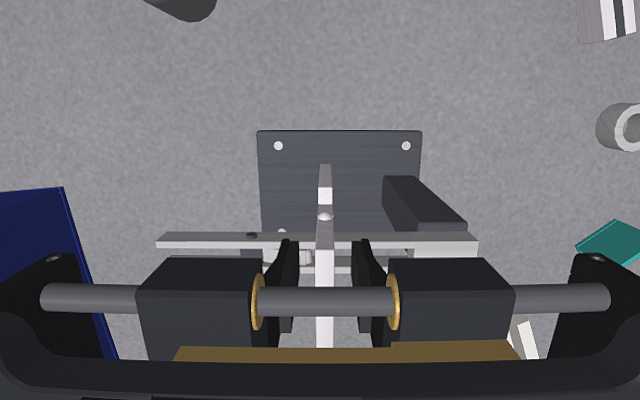

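servo_tool:
  rows: [0,0,-0.7,0,0.68,0,0,-0.7,0,0.68,0,0,-0.7,0,0.68]

```text
time_s: 8.23
tool_pos: [0.5296, 0.2566, 0.1615]
tool_rot: [23.8, 89.9, -70.4]
force: [-2.6, -4.5, 9.6]
grip_width: 0.028
```

Contact with the peg top is felt: z stopped and Fz rose to 9.6 N, so the keeper is level. Now I close while moving outward, so the outer finger stays on the keeper.

servo_tool:
  rows: [0.1,1.5,0,0,0.7,0.2,3,0,0,0.73,0.3,4.5,0,0,0.76,0.4,6,0,0,0.79,0.4,6,0,0,0.79]

```text
time_s: 8.65
tool_pos: [0.5301, 0.2615, 0.1615]
tool_rot: [9.5, 89.8, -84.7]
force: [-2.4, -6.7, 11.0]
grip_width: 0.0192
```

```bash
python3 look.py w7
```

```text
8.65 [0.5301 0.2615 0.1615] jaw -94.25 [-2.41 -6.68 11.03] 0.019193959289423676 [   7.   19.  -44.   96.   14.   71. -134.]
```

View pics/w7.png

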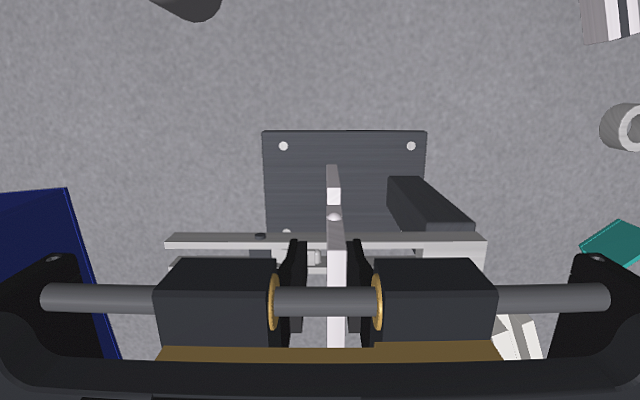

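servo_tool:
  rows: [0.1,1.5,0.3,0,0.82,0.2,3,0.3,0,0.85,0.3,4.5,0.3,0,0.88,0.4,6,0.3,0,0.91,0.4,6,0.3,0,1,0.4,6,0.3,0,1,0.4,6,0.3,0,1]
  force: 15

```text
time_s: 9.28
tool_pos: [0.5306, 0.2677, 0.1615]
tool_rot: [14.4, 89.8, -79.8]
force: [-1.6, -6.2, 8.6]
grip_width: 0.0077
```

```bash
python3 look.py w8
```

```text
9.2833 [0.5306 0.2677 0.1615] jaw -94.24 [-1.58 -6.23  8.63] 0.007705675591924704 [   7.   19.  -44.   95.   14.   71. -134.]
```

View pics/w8.png

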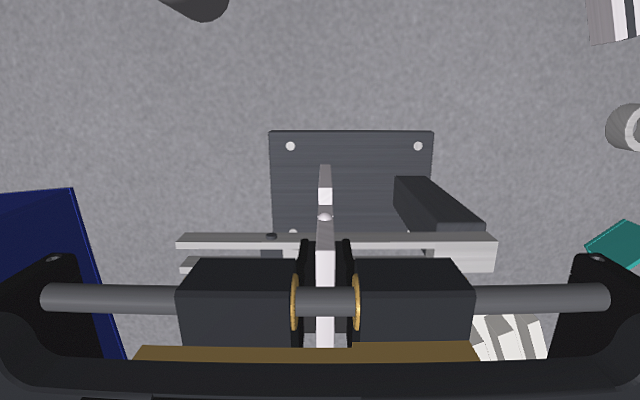

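The plate is gripped with its front face past the nose (271.7 vs 266.4) and the keeper still pressed. I slide outward gently.

servo_tool:
  rows: [0.1,2,0,0,1,0.3,5,0,0,1,0.5,8,0,0,1,0.7,11,0,0,1,0.7,11,0,0,1]

```text
time_s: 9.75
tool_pos: [0.5322, 0.278, 0.1615]
tool_rot: [28.5, 89.7, -65.8]
force: [-0.0, -7.1, 7.9]
grip_width: 0.0077
```

servo_tool:
  rows: [0.2,3,0,0,1,0.4,6,0,0,1,0.7,10,0,0,1,1,14,0,0,1,1.2,18,0,0,1,1.2,18,0,0,1]

```text
time_s: 10.25
tool_pos: [0.5328, 0.2997, 0.1615]
tool_rot: [129.6, 89.8, 35.5]
force: [2.5, 0.3, 5.3]
grip_width: 0.0076
```

servo_tool:
  rows: [0.4,6,0,0,1,0.8,12,0,0,1,0.8,14,1.5,0,1,1.2,22,2,0,1,1.8,32,2,0,1,2.4,42,2,0,1,2.4,42,2,0,1]

```text
time_s: 10.83
tool_pos: [0.5331, 0.3444, 0.1619]
tool_rot: [-158.4, 89.8, 107.6]
force: [0.5, 0.6, -2.5]
grip_width: 0.008
```

servo_tool:
  rows: [0.3,4,1,0,1,0.8,12,1.3,0,1,1.4,22,1.3,0,1,2,32,1.3,0,1,2.6,42,1.3,0,1,2.6,46,1.3,0,1,2.6,46,1.3,0,1]

```text
time_s: 11.42
tool_pos: [0.536, 0.3888, 0.1638]
tool_rot: [-143.1, 89.9, 122.9]
force: [-0.2, -1.1, -2.9]
grip_width: 0.0083
```

```bash
python3 look.py w9; python3 - <<'E'
from cell import *
from h import *
p=read_camera("side");pickle.dump(p,open("side9.pkl","wb"));cv2.imwrite("pics/side9.png",cv2.resize(p["frame"][100:260,220:460],(720,480)))
E
```

```text
11.4167 [0.536  0.3888 0.1638] jaw -94.02 [-0.25 -1.12 -2.88] 0.008348052124044032 [  -6.   28.  -43.   85.   19.   74. -145.]
```

View pics/w9.png

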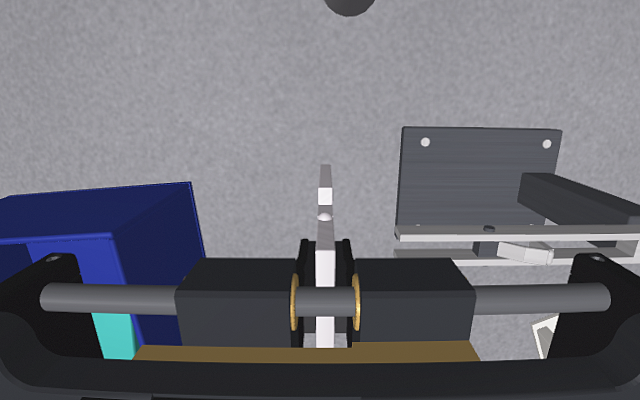

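View pics/side9.png

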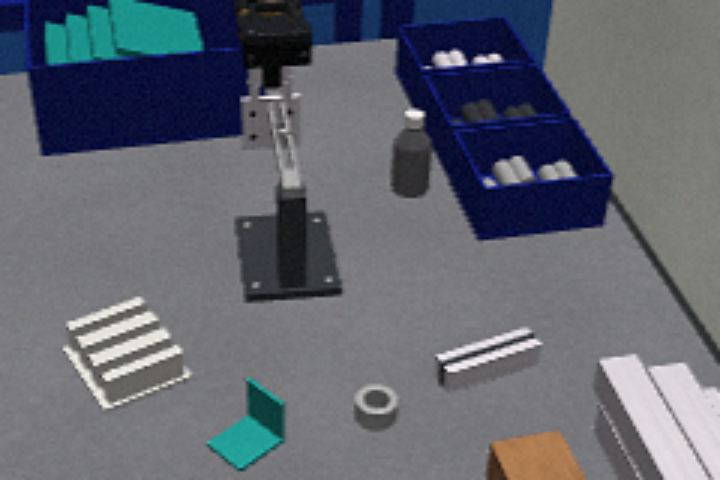

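The plate is off the peg and the keeper has sprung up (wrist image near (525,250)). I lift and carry it.

servo_tool:
  rows: [0,0,5,0,1,0,0,25,0,1,0,0,55,0,1,0,0,90,0,1,0,0,125,0,1,0,0,150,0,1,0,-20,160,0,1,0,-45,160,0,1,0,-75,160,0,1,0,-105,160,0,1]
  force: 30

```text
time_s: 12.35
tool_pos: [0.5367, 0.2804, 0.3245]
tool_rot: [82.2, 89.9, -12.0]
force: [0.7, -1.2, -1.9]
grip_width: 0.0079
```

servo_tool:
  rows: [0,-35,0,2,1,0,-70,0,4,1,0,-105,0,6,1,0,-140,0,8,1,0,-175,0,10,1,0,-210,0,12,1,0,-245,0,14,1,0,-280,0,16,1,0,-315,0,18,1,0,-350,0,20,1]

```text
time_s: 13.18
tool_pos: [0.5362, -0.0705, 0.3247]
tool_rot: [21.9, 89.9, -52.2]
force: [1.5, 0.7, -3.1]
grip_width: 0.0077
```

servo_tool:
  rows: [-10,-35,-10,0,1,-20,-70,-20,0,1,-30,-90,-30,0,1,-30,-90,-40,0,1,-30,-90,-40,0,1,-30,-90,-40,0,1,-30,-90,-40,0,1,-30,-90,-40,0,1]

```text
time_s: 13.85
tool_pos: [0.5078, -0.157, 0.285]
tool_rot: [58.7, 89.9, -15.3]
force: [-0.3, 0.0, -2.9]
grip_width: 0.0077
```

```bash
python3 look.py w10
```

```text
13.85 [ 0.5078 -0.157   0.285 ] jaw -74.01 [-0.35  0.   -2.94] 0.007706045114132095 [ 41.   4. -28.  95.   2.  82. -61.]
```

View pics/w10.png

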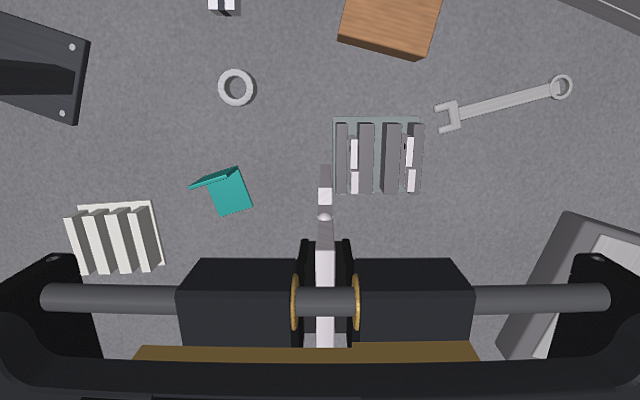

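The rack is at (377,157), with the free slot between the walls at columns 367 and 391. The plate hangs straight in the jaws.

```bash
cat > rack.py <<'E'
import sys
from h import *
o,p=pickle.load(open(sys.argv[1]+".pkl","rb"));T=wristT(p,o);C=cloud(p,T);L=C.reshape(-1,3)
w=L[(abs(L[:,2]-.040)<.004)&(np.hypot(L[:,0]-.536,L[:,1]+.2175)<.08)]
b=L[(abs(L[:,2]-.006)<.004)&(np.hypot(L[:,0]-.536,L[:,1]+.2175)<.09)]
for nm,q in (("walls",w),("base",b)):
    print(nm,len(q),cv2.minAreaRect(q[:,:2].astype(np.float32)*1000),np.median(q[:,2]))
# slot from wall tops: histogram across
a=np.radians(float(sys.argv[2]));n=np.array([-np.sin(a),np.cos(a)]);x=np.array([np.cos(a),np.sin(a)])
for lo,hi in ((-40,-14),(-14,14),(14,40)):
    s=(w[:,:2]-[.5365,-.2175])*1000; t=s@n; u=s@x; k=(u>lo)&(u<hi)
    h,e=np.histogram(t[k],np.arange(-60,60,2)); print(lo,[(int(e[i]),int(h[i])) for i in range(len(h)) if h[i]>2])
# gripped plate shoulders
j=np.degrees(0)
R=Ro.from_euler('xyz',o["tool_rot"],degrees=True).as_matrix();Z=R[:,2]*[1,1,0]
d=L-o["tool_pos"]; z=d@R
# in tool coords: x down, y sideways, z jaw
k=(abs(z[:,2])<.012)&(z[:,0]>.005)&(z[:,0]<.11)&(abs(z[:,1])<.045)
q=z[k]*1000
print("plate toolframe",len(q),np.percentile(q,[1,10,50,90,99],axis=0).round(1))
E
python3 rack.py w10 15.9
```

```text
walls 3675 ((536.3282470703125, -217.92446899414062), (86.7154312133789, 104.53033447265625), 16.396780014038086) 0.04103382518048082
base 2618 ((535.925537109375, -217.6373291015625), (177.44296264648438, 178.7141571044922), 87.8076400756836) 0.006213912955332218
-40 [(-52, 32), (-50, 31), (-48, 34), (-46, 14), (-30, 12), (-28, 9), (-26, 11), (-24, 34), (-22, 35), (-20, 28), (-18, 36), (-16, 34), (-14, 31), (-12, 34), (-10, 33), (-8, 32), (6, 11), (8, 34), (10, 31), (12, 33), (14, 33), (16, 31), (18, 37), (20, 30), (22, 32), (24, 20), (38, 5), (40, 41), (42, 23), (44, 37), (46, 41), (48, 22), (50, 40)]
-14 [(-54, 4), (-52, 35), (-50, 35), (-48, 43), (-46, 31), (-44, 34), (-42, 26), (-30, 16), (-28, 20), (-26, 13), (-24, 38), (-22, 38), (-20, 39), (-18, 37), (-16, 38), (-14, 38), (-12, 36), (-10, 40), (-8, 40), (6, 11), (8, 39), (10, 39), (12, 38), (14, 40), (16, 36), (18, 39), (20, 40), (22, 37), (24, 40), (36, 11), (38, 20), (40, 32), (42, 43), (44, 48), (46, 23), (48, 45), (50, 47)]
14 [(-54, 4), (-52, 31), (-50, 39), (-48, 36), (-46, 35), (-44, 39), (-42, 32), (-40, 19), (-30, 17), (-28, 6), (-26, 18), (-24, 35), (-22, 34), (-20, 38), (-18, 34), (-16, 40), (-14, 37), (-12, 35), (-10, 43), (-8, 37), (6, 8), (8, 41), (10, 37), (12, 37), (14, 41), (16, 37), (18, 36), (20, 41), (22, 38), (24, 33), (36, 9), (40, 44), (42, 41), (44, 25), (46, 45), (48, 45), (50, 26), (52, 19)]
plate toolframe 795 [[  5.2   9.  -11. ]
 [  7.2  10.7  -3.6]
 [ 28.6  28.8  -0.1]
 [ 69.9  33.8   3.8]
 [ 93.4  34.   10.8]]
```

servo_tool:
  rows: [8,-16,0,0,1,18,-36,0,0.3,1,29.5,-60,-10,0.3,1,29.5,-60,-40,0.3,1,29.5,-60,-75,0.3,1,29.5,-60,-95,0.3,1,29.5,-60,-95,0.3,1,29.5,-60,-95,0.3,1,29.5,-60,-95,0.3,1,29.5,-60,-95,0.3,1]

```text
time_s: 14.73
tool_pos: [0.5381, -0.2186, 0.1915]
tool_rot: [47.9, 89.7, -25.9]
force: [-0.2, 0.1, -2.5]
grip_width: 0.0075
```

```bash
python3 look.py w11; python3 rack.py w11 16.2; python3 - <<'E'
from cell import *
from h import *
p=read_camera("side");pickle.dump(p,open("side11.pkl","wb"));cv2.imwrite("pics/side11.png",cv2.resize(p["frame"][200:340,270:450],(720,560),interpolation=cv2.INTER_CUBIC))
E
```

```text
14.7333 [ 0.5381 -0.2186  0.1915] jaw -73.83 [-0.22  0.14 -2.54] 0.007521515322638798 [ 42.  13. -26.  96.   6.  72. -59.]
walls 5689 ((536.5645141601562, -217.0305633544922), (85.93853759765625, 104.31480407714844), 15.939946174621582) 0.041036424265497196
base 2850 ((540.0801391601562, -215.83157348632812), (170.63748168945312, 179.47166442871094), 19.476512908935547) 0.006413077481859458
-40 [(-52, 38), (-50, 50), (-48, 51), (-46, 53), (-44, 52), (-42, 50), (-40, 10), (-28, 16), (-26, 7), (-24, 53), (-22, 54), (-20, 53), (-18, 56), (-16, 54), (-14, 50), (-12, 51), (-10, 8), (6, 10), (8, 57), (10, 53), (12, 53), (14, 50), (16, 50), (18, 50), (20, 51), (22, 50), (24, 36), (28, 17), (40, 30), (42, 53), (44, 53), (46, 52), (48, 50), (50, 56), (52, 12)]
-14 [(-52, 49), (-50, 59), (-48, 63), (-46, 59), (-44, 63), (-42, 59), (-40, 61), (-28, 16), (-26, 24), (-24, 59), (-22, 58), (-20, 58), (-18, 58), (-16, 62), (-14, 72), (-12, 68), (-10, 35), (6, 29), (8, 58), (10, 58), (12, 57), (14, 57), (16, 64), (18, 64), (20, 62), (22, 60), (24, 38), (28, 25), (38, 35), (40, 61), (42, 60), (44, 58), (46, 64), (48, 61), (50, 58), (52, 10)]
14 [(-52, 47), (-50, 59), (-48, 60), (-46, 61), (-44, 59), (-42, 60), (-40, 59), (-34, 4), (-32, 3), (-30, 3), (-28, 12), (-26, 10), (-24, 62), (-22, 67), (-20, 65), (-18, 55), (-16, 57), (-14, 55), (-12, 65), (-10, 74), (-8, 21), (6, 27), (8, 56), (10, 65), (12, 66), (14, 63), (16, 58), (18, 56), (20, 58), (22, 65), (24, 44), (28, 10), (38, 38), (40, 60), (42, 61), (44, 60), (46, 56), (48, 61), (50, 49), (52, 5)]
plate toolframe 812 [[  5.1   9.1 -10.6]
 [  7.1  10.6  -3.6]
 [ 28.6  28.9  -0.1]
 [ 72.1  33.8   3.8]
 [ 96.3  34.   10.9]]
```

View pics/w11.png

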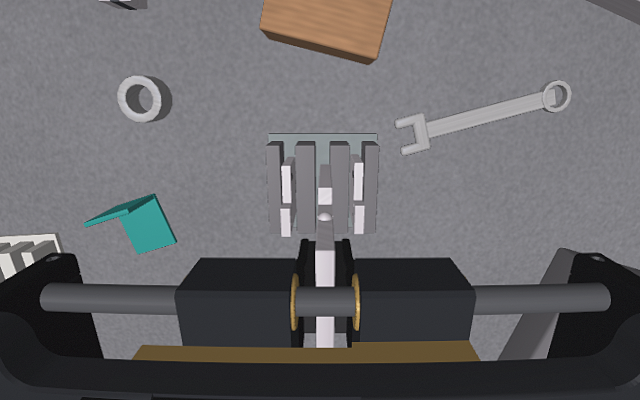

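View pics/side11.png

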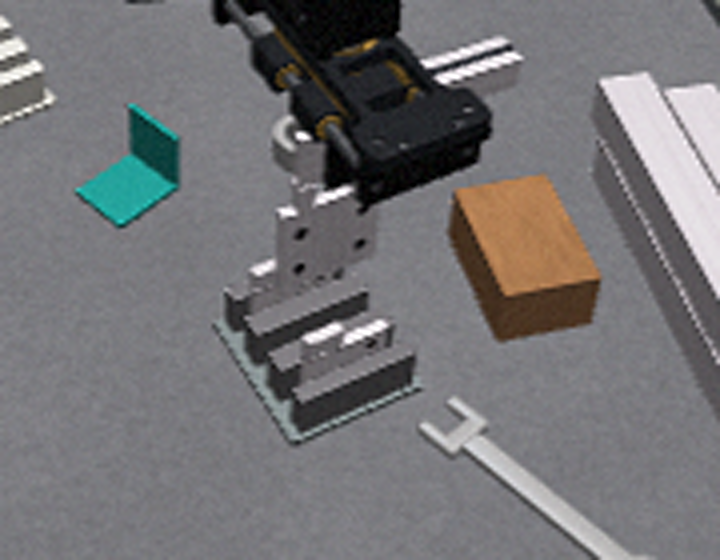

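Wall-top edges put the plate about 1.5 mm off the slot centre, so I correct and lower in stages.

servo_tool:
  rows: [-0.4,1.4,-5,0,1,-0.4,1.4,-20,0,1,-0.4,1.4,-32,0,1,-0.4,1.4,-42,0,1,-0.4,1.4,-42,0,1,-0.4,1.4,-42,0,1]

```text
time_s: 15.33
tool_pos: [0.5355, -0.2168, 0.146]
tool_rot: [-130.6, 89.9, 155.5]
force: [-0.4, 0.1, -2.7]
grip_width: 0.0079
```

```bash
python3 look.py w12; python3 rack.py w12 16.0
```

```text
15.3333 [ 0.5355 -0.2168  0.146 ] jaw -73.86 [-0.43  0.13 -2.66] 0.00794745865392226 [ 42.  15. -26.  99.   7.  68. -60.]
walls 7469 ((536.3410034179688, -217.1746063232422), (86.13674926757812, 104.40991973876953), 16.12192726135254) 0.04105921904359733
base 3356 ((546.2476196289062, -215.1045379638672), (158.14529418945312, 178.6734161376953), 16.105289459228516) 0.006537403496694738
-40 [(-52, 52), (-50, 70), (-48, 65), (-46, 71), (-44, 65), (-42, 46), (-28, 15), (-26, 16), (-24, 70), (-22, 66), (-20, 45), (-18, 56), (-16, 40), (-14, 57), (-12, 50), (-10, 46), (-8, 42), (6, 9), (8, 43), (10, 50), (12, 60), (14, 43), (16, 56), (18, 44), (20, 52), (22, 71), (24, 41), (28, 23), (38, 3), (40, 23), (42, 66), (44, 71), (46, 67), (48, 67), (50, 53)]
-14 [(-52, 58), (-50, 80), (-48, 85), (-46, 79), (-44, 81), (-42, 82), (-40, 79), (-28, 38), (-26, 18), (-24, 82), (-22, 80), (-20, 81), (-18, 78), (-16, 87), (-14, 78), (-12, 84), (-10, 81), (-8, 66), (6, 34), (8, 66), (10, 99), (12, 66), (14, 92), (16, 72), (18, 87), (20, 78), (22, 83), (24, 57), (28, 36), (38, 48), (40, 77), (42, 85), (44, 80), (46, 82), (48, 82), (50, 69), (52, 17)]
14 [(-52, 54), (-50, 84), (-48, 83), (-46, 78), (-44, 82), (-42, 82), (-40, 88), (-36, 4), (-34, 5), (-32, 5), (-30, 5), (-28, 23), (-26, 16), (-24, 81), (-22, 85), (-20, 84), (-18, 78), (-16, 84), (-14, 83), (-12, 79), (-10, 92), (-8, 72), (6, 32), (8, 84), (10, 78), (12, 88), (14, 75), (16, 96), (18, 70), (20, 92), (22, 78), (24, 62), (28, 20), (30, 7), (32, 5), (34, 5), (38, 40), (40, 87), (42, 76), (44, 85), (46, 81), (48, 86), (50, 69)]
plate toolframe 1975 [[  5.4 -30.8 -11.9]
 [ 17.4 -16.7 -10.3]
 [104.3  23.7  -0.7]
 [105.6  34.   10.4]
 [106.8  43.1  11.8]]
```

View pics/w12.png

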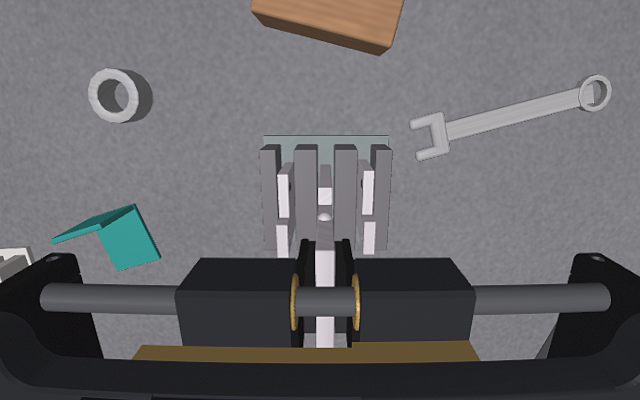

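The plate is centred over the free slot at (326,195), with both blanks clear. Lowering.

servo_tool:
  rows: [0,-0.4,-10,0,1,0,-0.4,-20,0,1,0,-0.4,-30,0,1,0,-0.4,-36,0,1,0,-0.4,-36,0,1,0,-0.4,-36,0,1]

```text
time_s: 15.88
tool_pos: [0.5356, -0.2172, 0.1101]
tool_rot: [-133.0, 89.9, 153.1]
force: [0.3, -0.3, -1.8]
grip_width: 0.0084
```

servo_tool:
  rows: [0,0,-1,0,1,0,0,-2,0,1,0,0,-3,0,1,0,0,-3,0,1]

```text
time_s: 16.22
tool_pos: [0.5361, -0.2175, 0.108]
tool_rot: [18.6, 90.0, -55.2]
force: [0.4, 0.5, -2.9]
grip_width: 0.0079
```

servo_tool:
  rows: [0,0,-1,0,1,0,0,-1.5,0,1,0,0,-2,0,1,0,0,-2,0,1]

```text
time_s: 16.55
tool_pos: [0.536, -0.2174, 0.1057]
tool_rot: [-83.6, 90.0, -157.5]
force: [0.1, -0.7, -3.5]
grip_width: 0.0078
```

servo_tool:
  rows: [0,0,-0.5,0,1,0,0,-1,0,1,0,0,-1.5,0,1,0,0,-1.5,0,1]

```text
time_s: 16.88
tool_pos: [0.5362, -0.2175, 0.1056]
tool_rot: [3.5, 90.0, -70.3]
force: [-2.5, 1.1, 4.8]
grip_width: 0.0077
```

The floor contact is felt at z = 105.6 mm, as expected. I relax the press and open.

servo_tool:
  rows: [0,0,1.2,0,1,0,0,1.2,0,1,0,0,1.2,0,0.88,0,0,1.2,0,0.8,0,0,1.2,0,0.7,0,0,1.2,0,0.6,0,0,1.2,0,0.6,0,0,1.2,0,0.6]

```text
time_s: 17.55
tool_pos: [0.5361, -0.2174, 0.1056]
tool_rot: [26.2, 90.0, -47.7]
force: [0.7, 0.3, -0.2]
grip_width: 0.0323
```

```bash
python3 look.py w13
```

```text
17.55 [ 0.5361 -0.2174  0.1056] jaw -73.86 [ 0.7   0.32 -0.18] 0.032313415999391935 [ 42.  17. -26. 101.   8.  63. -61.]
```

View pics/w13.png

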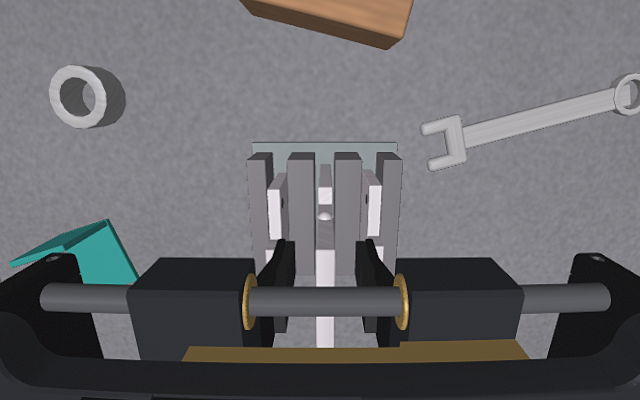

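The plate stands free at (325,215) between the open fingers. I retreat straight up.

servo_tool:
  rows: [0,0,5,0,0.55,0,0,20,0,0.55,0,0,45,0,0.55,0,0,75,0,0.55,0,0,110,0,0.55,0,0,140,0,0.55,-10,30,150,0,0.55,-20,70,150,0,0.55,-20,70,150,0,0.55,-20,70,150,0,0.55]

```text
time_s: 18.43
tool_pos: [0.5162, -0.1445, 0.2568]
tool_rot: [39.0, 89.9, -34.5]
force: [-0.2, -1.4, -0.7]
grip_width: 0.039
```

```bash
python3 look.py w14; python3 - <<'E'
from cell import *
from h import *
o,p=pickle.load(open("w14.pkl","rb"));T=wristT(p,o);L=cloud(p,T).reshape(-1,3)
q=L[(L[:,2]>.10)&(L[:,2]<.145)&(np.hypot(L[:,0]-.536,L[:,1]+.2175)<.04)]
print("tab",len(q),cv2.minAreaRect(q[:,:2].astype(np.float32)*1000),np.percentile(q[:,2],98) if len(q) else 0)
q=q[q[:,2]>.132];print("tabtop",cv2.minAreaRect(q[:,:2].astype(np.float32)*1000))
q=L[(L[:,2]>.073)&(L[:,2]<.08)&(np.hypot(L[:,0]-.536,L[:,1]+.2175)<.042)];print("shoulders",cv2.minAreaRect(q[:,:2].astype(np.float32)*1000))
for n,c in (("scene",(200,120,400,340)),("side",(270,120,450,340))):
    p=read_camera(n); pickle.dump(p,open(n+"14.pkl","wb")); cv2.imwrite(f"pics/{n}14.png",p["frame"])
    C=cloud(p)
    old=cloud(pickle.load(open(n+"1.pkl","rb")))
    for t in ["blank0","offcut","angle","bush","oil","spanner","carton"]:
        for r in cut_out(t,p)[:2]:
            m=r["pixels"]&(p["range_z"]>0); print(n,t,round(r["score"],2),np.median(C[m],0).round(3))
E
```

```text
18.4333 [ 0.5162 -0.1445  0.2568] jaw -73.57 [-0.19 -1.35 -0.73] 0.03899249591684975 [ 40.   5. -29.  97.   3.  79. -63.]
tab 1127 ((536.2254638671875, -217.69241333007812), (52.42338562011719, 8.645605087280273), 15.78889274597168) 0.13824494638212725
tabtop ((535.28955078125, -218.06210327148438), (50.42093276977539, 8.443479537963867), 15.788890838623047)
shoulders ((527.2955322265625, -223.73605346679688), (65.00789642333984, 69.36063385009766), 68.26844024658203)
scene blank0 0.98 [ 0.542 -0.251  0.053]
scene blank0 0.44 [0.706 0.007 0.027]
scene offcut 0.82 [0.707 0.007 0.027]
scene angle 0.3 [0.537 0.197 0.021]
scene bush 0.79 [ 0.575 -0.034  0.02 ]
scene bush 0.26 [0.712 0.34  0.054]
scene oil 0.84 [0.711 0.341 0.053]
scene oil 0.72 [0.537 0.198 0.024]
scene spanner 0.75 [ 0.636 -0.332  0.007]
scene spanner 0.46 [0.536 0.2   0.014]
scene carton 0.61 [ 0.702 -0.194  0.048]
side blank0 0.61 [ 0.506 -0.195  0.056]
side blank0 0.52 [ 0.538 -0.252  0.054]
side offcut 0.97 [0.694 0.007 0.028]
side offcut 0.67 [ 0.516 -0.256  0.025]
side angle 0.72 [ 0.446 -0.039  0.007]
side bush 0.75 [ 0.569 -0.037  0.02 ]
side oil 0.61 [0.707 0.337 0.051]
side spanner 0.6 [ 0.65  -0.361  0.007]
side carton 0.77 [ 0.683 -0.196  0.049]
side carton 0.75 [ 0.445 -0.038  0.007]
```

View pics/w14.png

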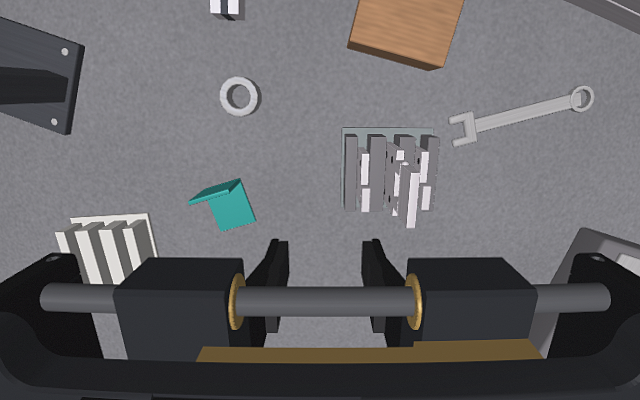

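View pics/side14.png

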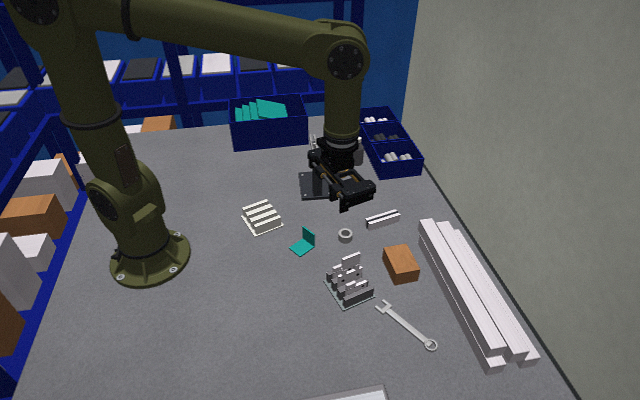

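View pics/scene14.png

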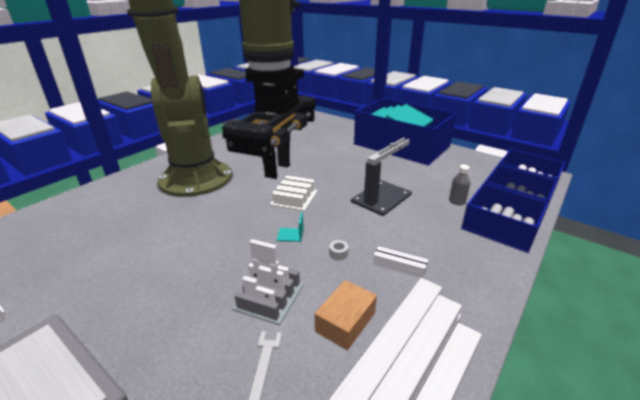

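The plate stands upright in the middle slot: scene (264,262), side (350,268). The tab centre is at (536,-218) mm, the slot's centre, and the bystanders haven't moved.

```bash
python3 -c "
from cell import *
print(sign_off(), get_obs()['time_s'])"
```

```text
the job is handed in; nothing more can be done
the job is handed in; nothing more can be done
```

The bracket plate is off the stand and standing upright in the free middle slot of the grey rack. I signed off a little after 18.4 s, within the 61 s limit.

**Removal:** I slid the gripped plate to about 5 mm short of the keeper's nose. I then opened the fingers around the tab and pressed the keeper level with the outer fingertip until it rested on the peg's top. Closing the fingers while moving outward carried the plate over the nose and off the free end. The highest press I read was about 11 N; these are readings at the end of each move call, so brief peaks between them would not show.

**Placing:** I turned the plate about 20° to match the rack and lowered it until the floor contact was felt. I then eased off, opened the fingers and backed away.

**Last checks:**
- **Position:** The tab's centre measured (536, -218) mm, against a slot centre I measured at about (536.5, -217.5) mm. It is aligned to within about 0.5°.
- **Height:** The tab's top read 138 mm against 136 mm nominal. The wrist camera read the same 2 mm high while the plate hung on the stand.
- **Other things:** The keeper sprang back up. The loose items are where they were to within about 6 mm of network scatter, except that blank0's near neighbour in the side view shifted 9 mm, which I put down to the bracket now partly hiding it.
- **Disagreements:** The network misreported a few items. It named the stand as "angle", "oil" and "spanner", and the angle as "carton". The scene camera missed the angle itself and one blank, but the side camera found both. The fit of the plate's shoulders took in neighbouring points, so I did not use it.

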